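# Unlock the sealer's hood and hold it just under its balance point

## Task

The hinge springs of the bench sealer's hood are about to be adjusted. Push the flat release key from its stand down into the slot of the hood catch until its shoulder rests on the housing, and leave it there; then lift the hood by its handle about 5 degrees past its balance point, to feel the springs take over, without letting them throw it fully open. Ease it back to about 5 degrees below the balance point and finish while holding it still there by the handle.

Things in the scene. Friction and masses are not known exactly. Their poses are not given: they have to be found in the camera images.
- sealer: bench film sealer, fixed, elsewhere each time: white base 250 (x) x 340 (y) x 76 mm under a flat hood (aluminium frame, clear panel, 336 mm wide, top 101 mm above the table when closed) hinged along its back. Origin: centre of the underside; z up, -x its front, with the hood's black bar handle and, at the -y end, the catch housing.
- catch_slot (a point): centre of the mouth of the vertical key slot in the flat top of the grey catch housing (53 x 52 mm), 98 mm above the table. Slot 32 mm along the sealer's x, 9 mm along y, 2 mm chamfer, 66 mm deep. The key pushes a sprung roller aside 20 to 45 mm down (up to 10 N); this draws the bolt off the hood. The key then stays in by itself. Axes as the sealer's.
- catch_bolt (a joint): spring bolt of the hood catch, m: 0 = hood locked; 0.006 or more (key fully in; a small round pin comes out of the housing's front) = hood free.
- key: flat release key, upright in its stand: black grip 38 (x) x 14 (y) mm, 51 mm high (lowest 8 mm: the shoulder, 46 x 16 mm); under it a steel blade 28 (x) x 5 (y) mm, 56 mm long, its last 22 mm pointed. Origin: centre of the shoulder's underside; z up. Fits either way round; fully in when the shoulder rests on the housing. About 75 g. Pinch the grip across its 14 mm.
- key_stand: grey block 85 (x) x 60 (y) mm, 66 mm high, on a dark foot plate 105 x 80 mm, fixed to the table in front and to the right of the sealer, elsewhere each time; the key hangs in the slot in its top (slot 32 mm along its x, 9 mm along y). Origin: centre of the underside.
- handle: black round bar handle of the hood, 14 mm thick, 116 mm long between its feet, a turning sleeve, along the sealer's y. Origin: middle of the bar. Hood closed: bar 136 mm above the table, 35 mm ahead of the hood's edge, 35 mm above its top. Pinch it from above, one finger in front, one behind; the sleeve lets the hood turn as it rises.
- hood (a joint): opening angle of the hood, rad: 0 = closed, stop at 1.25. Wound springs carry part of its weight: it balances at 0.873 rad (50 degrees). Below that it sinks shut if let go, above it the springs swing it up to the stop. Lifting it from closed takes 2 to 3 N at the handle, near the balance point about 1 N either way.
- hood_hinge (a point): point on the hinge axis (along the sealer's y) level with the middle of the bar, 90 mm above the table. At opening angle a the bar's middle lies, in the sealer's axes, -0.255 cos a + 0.046 sin a (x) and 0.255 sin a + 0.046 cos a (z), in m, from this point. Axes as the sealer's.
- gift_box: closed white gift box 86 x 165 x 50 mm, loose on the table left of the sealer; not part of the job, leave it alone. Origin: centre of the underside.
- tape_roll: flat roll of masking tape, 100 mm across, 25 mm high, loose right of the sealer; leave it alone. Origin: centre of the underside.
- coasters: banded stack of felt coasters 97 x 97 x 21 mm, loose in front of the sealer to the left; leave it alone. Origin: centre of the underside.

How it is judged (in metres and radians):
On the way, in this order (a step that is already met when the one before it is completed fails the run):
1. the key is in the catch's slot down to its shoulder and the bolt is drawn (z of key in the frame of catch_slot below 0.004 m and horizontal distance between key and catch_slot below 0.006 m and angle between key's own z axis and vertical below 0.12 rad and value of joint catch_bolt above 0.0055 m), for 0.2 s.
2. the hood is raised past its balance point (52 degrees or more), carried by the handle (value of joint hood above 0.91 rad and contact force between the fingers and handle above 0.2 N), for 0.1 s.
At the end, for the whole second after the job is handed in: the hood stands still between 39 and 48.7 degrees open (0.68 to 0.85 rad), just under its balance point of 50 degrees, held by the fingers on its handle; the key is still seated in the catch's slot (shoulder within 4 mm of the housing, bolt drawn) (all of step 1 and value of joint hood between 0.68 and 0.85 rad and velocity of joint hood between -0.06 and 0.06 rad/s and contact force between the fingers and handle above 0.2 N); the arm keeps its last pose, push and grip.
It fails at once if the springs throw the hood wide open (beyond 66 degrees) (value of joint hood above 1.15 rad).
It fails at once if the gift box, tape roll or coasters are shoved about (more than 30 mm) (distance of any of gift_box, tape_roll, coasters from where it was at the start of the episode above 0.03 m).
It also fails if it takes over 61 s, if anything falls off the work surface, if the arm or the gripper's body presses on something with over 40 N, if the wrist force passes 120 N, or if a joint passes its speed limit or range.

## Robot

A 7-joint arm with a two-finger parallel gripper is mounted at the origin on a cart in front of the work surface, level with it; the furniture and walls round the work are solid. World frame = base frame: x ahead of the robot, y to its left, z up, the work surface at z = 0. Lengths are in mm, angles in rad, forces in N, time in s.
With the tool pointing down it reaches from about 425 to 925 mm from the base axis. Payload 6.8 kg.
Tool frame: the origin (TCP) lies on the centre line of the jaws, within the pads' length; the fingertips stand 11 mm ahead of it and the grasp point (between the pads) lies 8 mm behind it; y points along the fingers, z is the direction in which the jaws open and shut, and the axes are right-handed (so a half turn about y gives the same grasp; the last joint's range is limited). The gripper opens to 88 mm and grips with 3 to 60 N. Pads are 20 mm wide; open, the fingers measure 115 mm over their backs; the gripper's body (75 mm by 178 mm) begins 61 mm behind the grasp point.
Start: joints at [-1.358, 0.477, 0.022, 1.555, -0.011, 1.109, -0.083], TCP at [212.841, 640.582, 233.664] pointing down, gripper open.
Joint ranges: [-2.96, 2.96], [-0.34, 2.1], [-1.41, 1.46], [0.24, 2.44], [-1.37, 4.51], [0.17, 1.92], [-2.96, 2.96]. Speed limits (rad/s): [2.39, 2.39, 3.14, 3.14, 3.14, 3.14, 3.14].

## Interface

Orientations are given as [roll, pitch, yaw] about the fixed x, y, z axes, in that order (R = Rz(yaw) Ry(pitch) Rx(roll)).
In Python, from workcell import manip gives the robot as it stands.
- The arm moves only by the tool jog_arm, never from a script. Its argument "deltas" is text: rows parted by semicolons, each of 4 numbers parted by spaces: the shift along the tool's x, y, z scaled (see below), then the turn about the tool's y scaled (see below). A call has 1 to 10 rows; each row is the pose to reach, as a shift and turn from the pose commanded when the call began, along the tool's axes at that moment; what a row does not reach only later rows make up. The controller multiplies each number of a shift by 15 cm and each number of a turn by pi/4 rad. A row lasts 1/8 s, in which the tool goes at most 62.5 mm and 10.7 degrees, less where a joint would pass 70% of its speed; a pose out of reach is approached as far as the arm can. A call with a number of a shift or a turn outside -1 to 1 is refused whole. A call with a gripper value outside its range is refused whole. "claw" is the closure, from -1 (fully open) to 1 (shut), set as the call begins (left out, the last holds). The fingers move at their own pace and stop on an object; the grip force is fixed at half the most. Time passes only in rows, so rows that repeat a pose let the fingers close. It gives the time, the measured TCP pose, the force and the opening at its end, in the units of the state.
- manip.get_obs(): the state, without advancing time (a new reading comes with each control period).
- manip.capture(name): name is "scene" or "top" or "wrist"; returns a dict with "color" (480x640x3 uint8, red, green, blue), "K" (3x3 intrinsics, pixels), "k1" (the pictures are not rectified: a ray, as slopes to the right and down, at radius r is drawn at 1 + k1 r^2 times it, then the intrinsics apply), "xyz" and "rotation" of the camera in the world. Camera axes: x right, y up, looking along -z (the intrinsics and any distortion apply to the point x, -y, -z); pixel columns grow to the right and rows downward; lengths in mm; the calibration is good to about 2 mm. A picture is of the moment at which its call begins. There is no depth.
- manip.close_job(): hands the job in, once; it reports no verdict.
The state is a dict: "clock": time; "joint_positions": joint angles; "qvel": joint speeds; "effort": joint torques, N m; "tcp_pos": TCP position; "orientation": TCP orientation; "contact_force": force on the tool from outside, world axes, zero at the start; "torque": the same for the moment, N m; "width": opening from 0.0 (shut) to 1.0 (fully open).
Only numpy, scipy, OpenCV 4.12 (cv2) and the standard library are available. Lean on these libraries where they do the work, as an engineer would, in place of code of your own. Each camera call takes 0.05 s, during which the arm holds its last target.

## Working session

There is one attempt and no reset: what is moved stays moved. The work goes in short steps, Python scripts to look and compute and a tool call to move; the robot and the scene stay as the last step left them, time stands still between calls to the robot, and variables do not carry over. Pictures are saved under pics/ and viewed, and the job is handed in when it is done.

Besides the shell and the picture viewer there is one more tool, called as name(argument=value, ...) on one line, values as JSON. jog_arm: Moves the arm, as the interface text tells. Its arguments: {"type":"object","properties":{"deltas":{"type":"string"},"claw":{"type":"number"}},"required":["deltas"]}

```bash
mkdir -p pics; python3 - <<'E'
from workcell import manip
import cv2,pickle
o=manip.get_obs();print({k:o[k] for k in ['clock','tcp_pos','orientation','contact_force','width']})
for n in ["scene","top","wrist"]:
    c=manip.capture(n);pickle.dump(c,open(f'{n}0.pkl','wb'));cv2.imwrite(f'pics/{n}0.png',c['color'][:,:,::-1]);print(n,c['K'].tolist(),c['k1'],c['xyz'],c['rotation'])
E
```

```text
{'clock': 0.0, 'tcp_pos': array([212.65432032, 640.03334612, 232.68347673]), 'orientation': array([-1.57259420e+00, -1.10700696e-04, -3.20743746e-01]), 'contact_force': array([ 0.54238232,  0.60495894, -0.13311388]), 'width': 0.9993813309479103}
scene [[490.87977907099116, 0.0, 320.48541085142404], [0.0, 490.87977907099116, 237.56956674414167], [0.0, 0.0, 1.0]] -0.011651791110761063 [-215.27545923 -661.99239726  721.72996755] [ 1.05470446  0.01794968 -0.83455342]
top [[474.93452080928563, 0.0, 324.5727149318249], [0.0, 474.93452080928563, 231.20595442121214], [0.0, 0.0, 1.0]] -0.06420434174055872 [ 422.77438152   58.52301412 1545.71625011] [ 0.10495891  0.01595356 -1.55013736]
wrist [[377.87118988376, 0.0, 322.26968580778095], [0.0, 377.87118988376, 240.2115520578459], [0.0, 0.0, 1.0]] -0.0585959139086566 [133.65648057 666.87889084 384.67872482] [-3.07818121e-01  1.13217932e-03  1.25087910e+00]
```

```bash
ls
```

```text
pics
scene0.pkl
top0.pkl
wrist0.pkl
```

View pics/scene0.png

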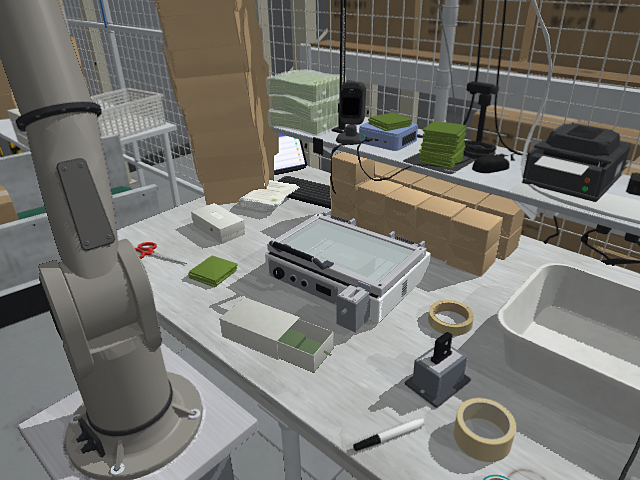

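View pics/top0.png

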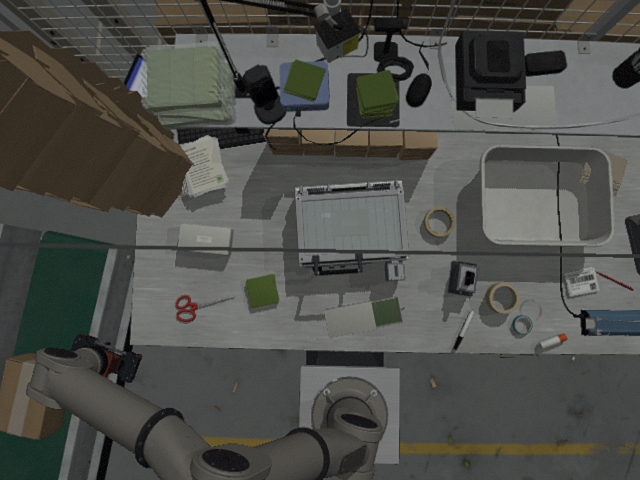

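View pics/wrist0.png

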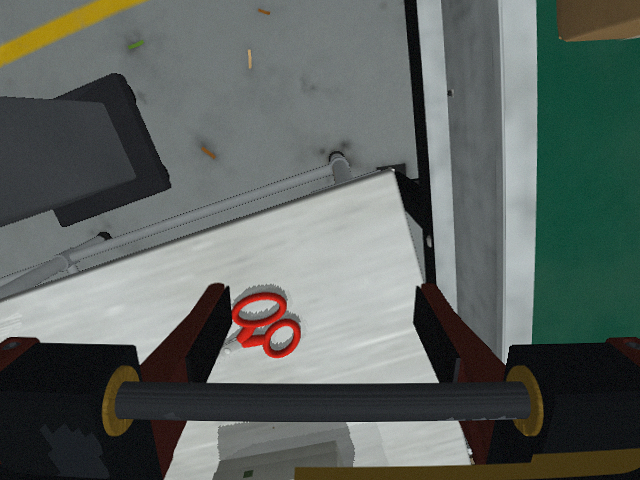

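The scene view shows the sealer around (345,265), the catch housing at (353,305) and the key stand at (440,370). In the top view they are at (350,225), (396,270) and (463,278). I'll zoom in next.

```bash
cat > h.py <<'E'
import numpy as np,cv2,pickle
from scipy.spatial.transform import Rotation as Ro
def R(c): return Ro.from_euler('xyz',c['rotation']).as_matrix()
def proj(c,P):
    p=(np.atleast_2d(P)-c['xyz'])@R(c); s=np.c_[p[:,0]/-p[:,2],-p[:,1]/-p[:,2]]
    s=s*(1+c['k1']*(s**2).sum(1))[:,None]
    return s@np.diag([c['K'][0,0],c['K'][1,1]])+c['K'][:2,2]
def ray(c,uv):
    uv=np.atleast_2d(np.float64(uv)); d=(uv-c['K'][:2,2])/[c['K'][0,0],c['K'][1,1]]
    s=d.copy()
    for _ in range(10): s=d/(1+c['k1']*(s**2).sum(1))[:,None]
    v=np.c_[s[:,0],-s[:,1],-np.ones(len(s))]@R(c).T
    return v/np.linalg.norm(v,axis=1)[:,None]
def plane(c,uv,z):
    v=ray(c,uv); return c['xyz']+v*((z-c['xyz'][2])/v[:,2])[:,None]
def tri(cs,uvs):
    A=np.zeros((3,3));b=np.zeros(3)
    for c,u in zip(cs,uvs):
        v=ray(c,u)[0];M=np.eye(3)-np.outer(v,v);A+=M;b+=M@c['xyz']
    return np.linalg.solve(A,b)
def load(n): return pickle.load(open(n+'.pkl','rb'))
def crop(c,x0,y0,w,h,s,name):
    im=c['color'][y0:y0+h,x0:x0+w,::-1]; im=cv2.resize(im,None,fx=s,fy=s,interpolation=cv2.INTER_CUBIC)
    for i in range(0,w,10):
        cv2.line(im,(i*s,0),(i*s,8 if i%20 else 14),(0,0,255),1)
        if i%20==0: cv2.putText(im,str(x0+i),(i*s,26),0,.4,(0,0,255),1)
    for i in range(0,h,10):
        cv2.line(im,(0,i*s),(8,i*s),(0,0,255),1)
        if i%20==0: cv2.putText(im,str(y0+i),(10,i*s+4),0,.4,(0,0,255),1)
    cv2.imwrite('pics/'+name,im)
E
python3 - <<'E'
from h import *
t=load('top0');s=load('scene0')
crop(t,285,170,130,120,6,'t_sealer.png');crop(t,380,245,110,60,7,'t_key.png')
crop(s,260,205,180,130,4,'s_sealer.png');crop(s,400,320,80,90,6,'s_key.png')
E
```

```text
(no output)
```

View pics/t_sealer.png

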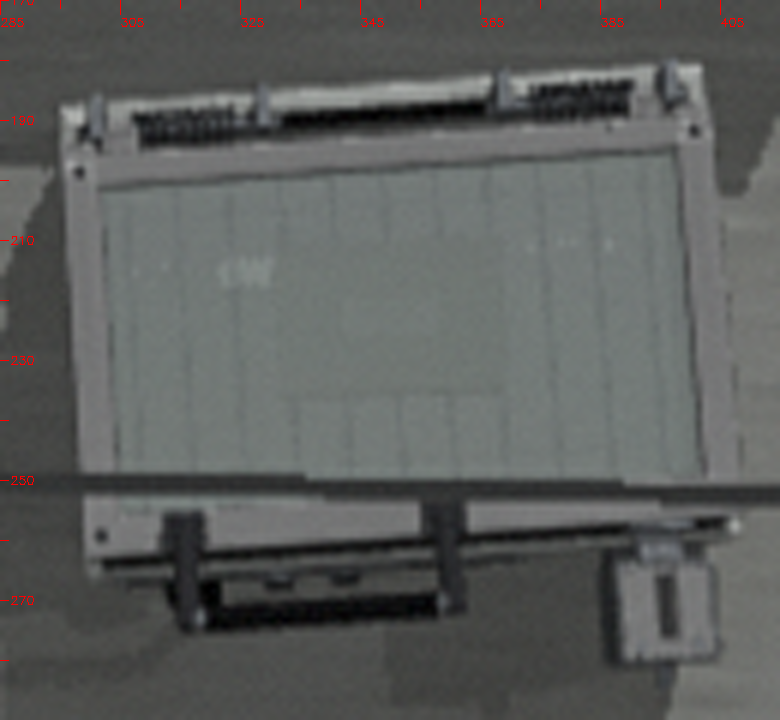

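View pics/t_key.png

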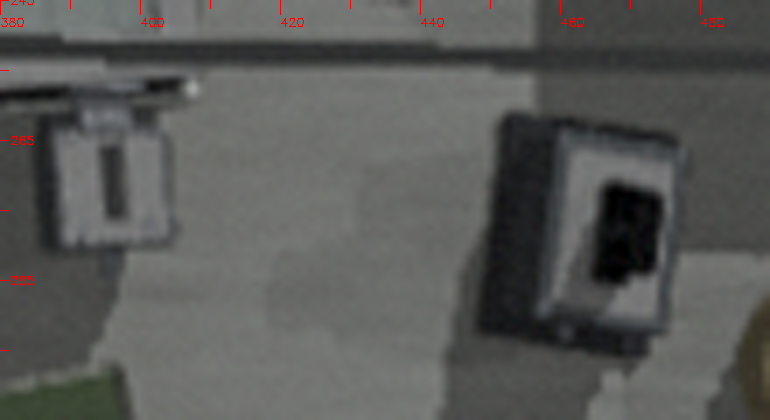

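View pics/s_sealer.png

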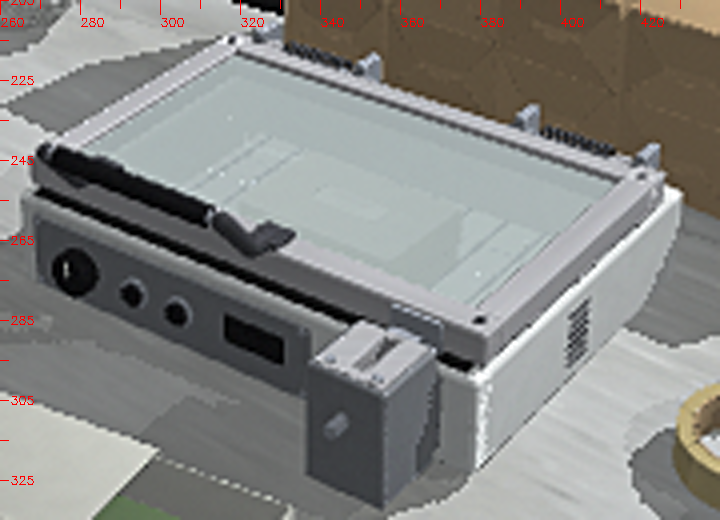

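View pics/s_key.png

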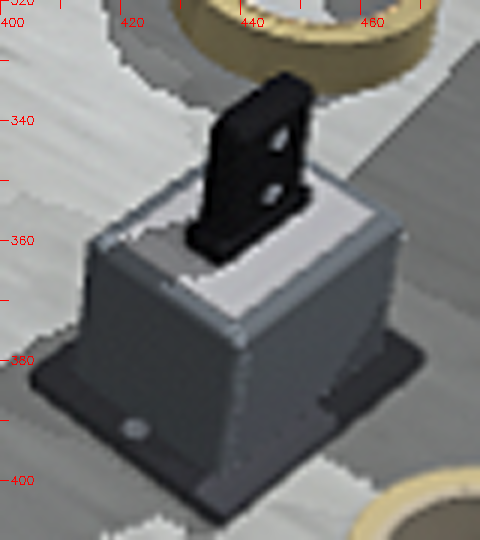

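```bash
python3 - <<'E'
from h import *
np.set_printoptions(precision=1,suppress=True)
t=load('top0');s=load('scene0')
print('slot',plane(t,[394.5,271],98),plane(s,[354,293.5],98))
print('housing front/back slot ends',plane(t,[[394,266],[395.5,276]],98))
print('stand',plane(t,[[460,263.3],[476.5,266],[474.5,292],[457.5,290]],66))
print('stand s',plane(s,[[416,360],[440,378],[466,359],[450,345]],66))
print('key top s',plane(s,[[436,339],[448,332.5],[452,335],[439.5,342]],117))
print('key top t',plane(t,[[466,271],[474,272],[471.5,284.5],[464,284]],117))
print('handle t',plane(t,[[317,273],[358.5,270.5]],136)); print('handle s',plane(s,[[272,242],[315,259]],136))
print('tape',plane(s,[451,315],25),'coasters',plane(s,[212,270],21))
E
```

```text
slot [[ 457.3 -130.1   98. ]] [[ 458.7 -133.    98. ]]
housing front/back slot ends [[ 472.5 -128.5   98. ]
 [ 442.2 -133.3   98. ]]
stand [[ 485.7 -338.5   66. ]
 [ 478.2 -390.1   66. ]
 [ 397.6 -383.2   66. ]
 [ 402.9 -330.2   66. ]]
stand s [[ 405.  -325.5   66. ]
 [ 394.4 -382.6   66. ]
 [ 468.4 -394.5   66. ]
 [ 483.1 -352.8   66. ]]
key top s [[ 426.4 -349.7  117. ]
 [ 456.5 -357.1  117. ]
 [ 455.1 -366.1  117. ]
 [ 423.5 -358.6  117. ]]
key top t [[ 460.7 -342.8  117. ]
 [ 458.1 -366.9  117. ]
 [ 420.6 -359.1  117. ]
 [ 421.8 -336.5  117. ]]
handle t [[446.  103.9 136. ]
 [455.9 -18.7 136. ]]
handle s [[451.8 113.  136. ]
 [462.5 -17.  136. ]]
tape [[ 615.6 -286.1   25. ]] coasters [[380.7 277.5  21. ]]
```

jog_arm(deltas="0.3 -0.2 -0.25 0; 0.6 -0.4 -0.5 0; 0.9 -0.4 -0.75 0; 0.9 -0.4 -0.75 0", claw=-1)

```text
clock: 0.65
tcp_pos: [309.6, 486.8, 294.5]
orientation: [-1.571, -0.002, -0.329]
contact_force: [-0.0, 0.8, -0.1]
width: 0.998
```

jog_arm(deltas="0.3 0 -0.25 0; 0.6 0 -0.5 0; 0.9 0 -0.75 0; 0.9 0 -0.75 0")

```text
clock: 1.15
tcp_pos: [400.5, 338.1, 293.6]
orientation: [-1.572, -0.001, -0.328]
contact_force: [0.0, 1.3, 0.1]
width: 0.998
```

jog_arm(deltas="0.3 0 -0.35 0; 0.6 0 -0.7 0; 0.7 0 -0.8 0; 0.7 0 -0.8 0")

```text
clock: 1.65
tcp_pos: [460.5, 193.7, 293.5]
orientation: [-1.571, -0.0, -0.324]
contact_force: [-0.3, 1.4, -1.2]
width: 0.999
```

jog_arm(deltas="0.1 0 -0.35 0; 0.2 0 -0.7 -0.1; 0.2 0 -0.98 -0.15; 0.2 0 -0.98 -0.15")

```text
clock: 2.15
tcp_pos: [441.3, 45.5, 293.7]
orientation: [-1.57, 0.0, -0.205]
contact_force: [-0.2, 0.1, -0.1]
width: 0.997
```

jog_arm(deltas="0.1 0 -0.35 -0.1; 0.1 0 -0.7 -0.2; 0.1 0 -0.98 -0.3; 0.1 0 -0.98 -0.35; 0.1 0 -0.98 -0.35")

```text
clock: 2.78
tcp_pos: [428.1, -98.8, 293.7]
orientation: [-1.571, -0.0, 0.074]
contact_force: [-0.4, 0.2, 0.1]
width: 1.004
```

```bash
python3 - <<'E'
from h import *
from workcell import manip
c=manip.capture('wrist');o=manip.get_obs();print(o['joint_positions'],o['tcp_pos'],o['orientation'],c['xyz'],c['rotation'])
pickle.dump(c,open('w1.pkl','wb'));cv2.imwrite('pics/w1.png',c['color'][:,:,::-1])
E
```

```text
[-0.44071218 -0.00705877  0.53226604  2.03844633  0.00396491  1.109095
  1.73500882] [428.08119633 -98.75352797 293.64978801] [-1.57078691e+00 -1.40209286e-04  7.44352962e-02] [ 344.96970267 -104.8753064   445.53883628] [-3.08139733e-01 -6.67145930e-04  1.64602257e+00]
```

View pics/w1.png

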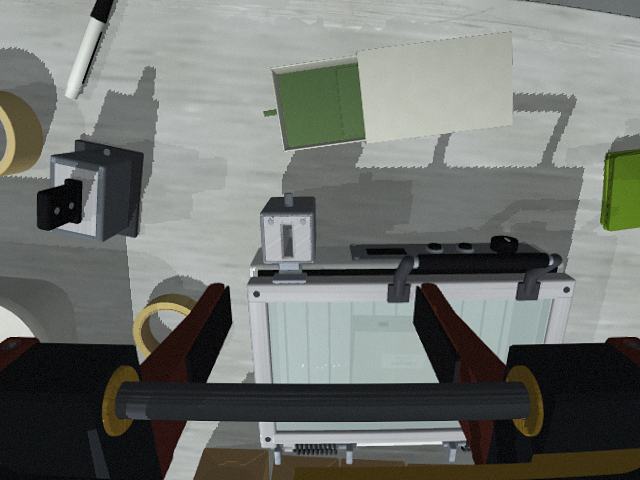

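```bash
python3 - <<'E'
from h import *
c=load('w1')
crop(c,245,180,90,80,8,'w1_slot.png');crop(c,25,130,125,120,6,'w1_key.png');crop(c,380,225,200,80,4,'w1_han.png')
E
```

```text
(no output)
```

View pics/w1_slot.png

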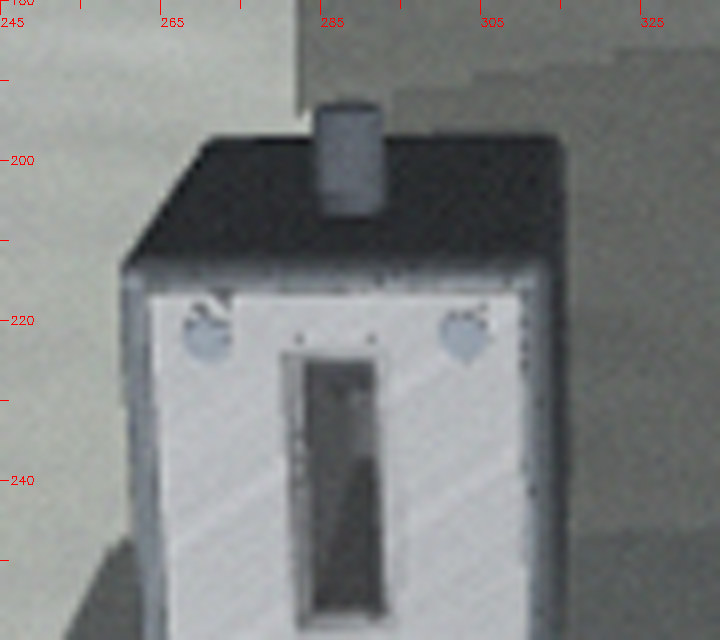

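View pics/w1_key.png

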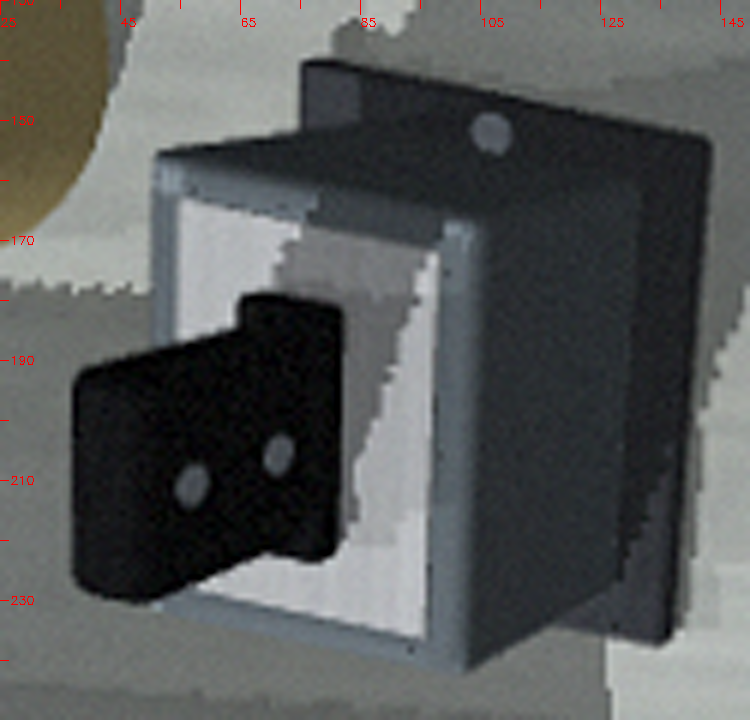

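View pics/w1_han.png

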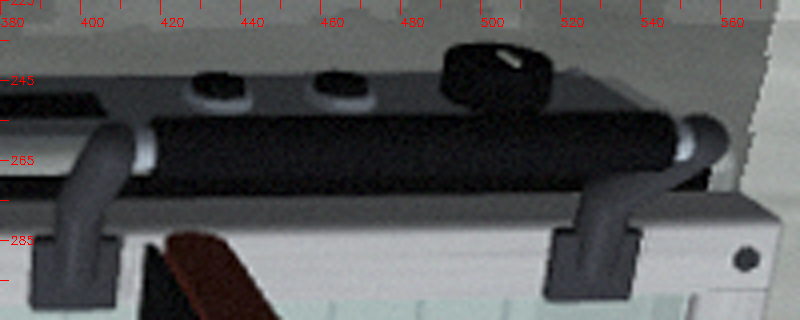

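```bash
python3 - <<'E'
from h import *
np.set_printoptions(precision=1,suppress=True)
c=load('w1')
def an(v): return np.degrees(np.arctan2(v[1],v[0]))
P=plane(c,[[280.3,224.5],[292.3,224.5],[293.7,258.5],[282.5,258.5]],98);print(P,P.mean(0),an(P[3]-P[0]),an(P[2]-P[1]))
P=plane(c,[[263.5,217],[311,217]],98);print('housing front',P,an(P[0]-P[1])-90 ,an(P[1]-P[0])-90)
P=plane(c,[[54.7,163],[97.8,171.3],[95.8,236.7],[56.7,228.3]],66);print('stand',P,P.mean(0),an(P[3]-P[0]),an(P[2]-P[1]),an(P[1]-P[0])-90)
P=plane(c,[[51.5,156],[103,167.5],[102,241.5]],64);print('outer',P,an(P[2]-P[1]),an(P[1]-P[0])-90)
P=plane(c,[[82,181],[81.5,223]],74);print('shoulder top right edge',P,an(P[1]-P[0]),P.mean(0))
P=plane(c,[[38.5,194],[38.5,226]],117);print('grip top left',P,an(P[1]-P[0]),P.mean(0))
P=plane(c,[[416,263],[548,260.5]],136);print('handle ends',P,an(P[1]-P[0])-90,P.mean(0))
# footplate
P=plane(c,[[76,141],[143,153.5],[136,237]],6);print('foot',P,an(P[2]-P[1]),an(P[1]-P[0])-90)
E
```

```text
[[ 442.6 -137.4   98. ]
 [ 441.7 -126.    98. ]
 [ 476.1 -122.9   98. ]
 [ 477.  -133.8   98. ]] [ 459.3 -130.    98. ] 5.9599906510707115 5.208936672409814
housing front [[ 436.4 -153.6   98. ]
 [ 433.1 -108.7   98. ]] -175.73897819694767 4.261021803052344
stand [[ 403.3 -374.4   66. ]
 [ 409.1 -329.1   66. ]
 [ 479.7 -338.4   66. ]
 [ 473.4 -381.5   66. ]] [ 441.4 -355.9   66. ] -5.7451805925753785 -7.503210603057284 -7.2348640535899875
outer [[ 396.7 -378.5   64. ]
 [ 405.2 -324.4   64. ]
 [ 485.4 -333.2   64. ]] -6.283999859707672 -8.958704183911308
shoulder top right edge [[ 418.6 -341.9   74. ]
 [ 462.9 -347.5   74. ]] -7.107166640353055 [ 440.7 -344.7   74. ]
grip top left [[ 424.6 -357.6  117. ]
 [ 455.2 -362.1  117. ]] -8.526823313650745 [ 439.9 -359.9  117. ]
handle ends [[458.  -13.4 136. ]
 [447.1 105.6 136. ]] 5.251804132944642 [452.5  46.1 136. ]
foot [[ 385.5 -387.8    6. ]
 [ 395.1 -308.5    6. ]
 [ 497.5 -323.8    6. ]] -8.483156998833364 -6.922119425068232
```

jog_arm(deltas="0 0 -0.4 0.1; 0 0 -0.8 0.2; 0 0 -1 0.255; 0 0 -1 0.255")

```text
clock: 3.32
tcp_pos: [438.6, -251.3, 293.4]
orientation: [-1.572, 0.001, -0.131]
contact_force: [0.5, 0.6, 0.2]
width: 1.003
```

jog_arm(deltas="0.05 0.15 -0.35 0; 0.1 0.33 -0.69 0; 0.1 0.33 -0.69 0; 0.1 0.33 -0.69 0")

```text
clock: 3.82
tcp_pos: [440.7, -353.0, 243.7]
orientation: [-1.569, 0.001, -0.126]
contact_force: [0.6, 0.5, 0.3]
width: 1.003
```

```bash
python3 - <<'E'
from h import *
from workcell import manip
c=manip.capture('wrist');o=manip.get_obs();print(o['joint_positions'],o['tcp_pos'],o['orientation'],c['xyz'],c['rotation'])
pickle.dump(c,open('w2.pkl','wb'));crop(c,200,140,240,200,3,'w2.png')
E
```

```text
[-0.01666967  0.34489941  0.74079638  1.84833442 -0.26771089  1.0502997
  2.27537279] [ 440.93038192 -352.88745179  244.2504529 ] [-1.56944776e+00 -4.02971469e-04 -1.25087398e-01] [ 358.07331446 -342.59742133  395.69114841] [-0.30704541 -0.00188615  1.44578016]
```

View pics/w2.png

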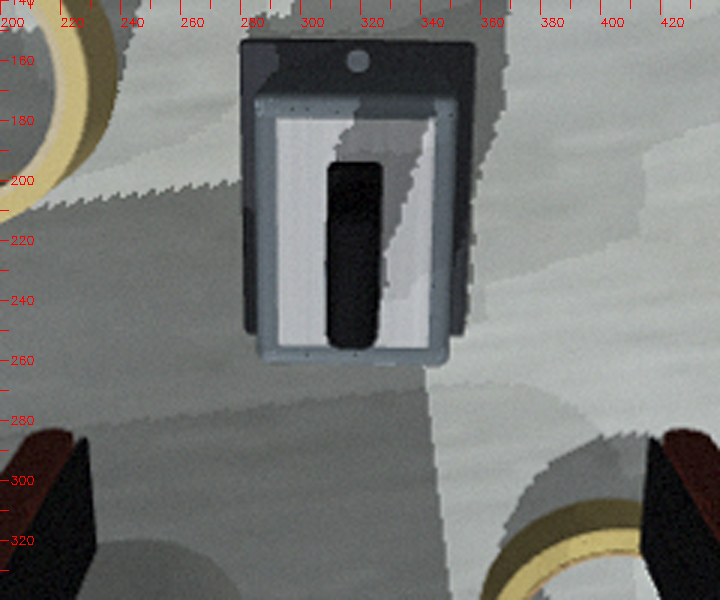

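```bash
python3 - <<'E'
from h import *
np.set_printoptions(precision=1,suppress=True)
c=load('w2')
print('grip back edge',plane(c,[[309.2,254],[325.5,254]],117))
print('shoulder front',plane(c,[[309.3,195],[327.5,195]],74))
print(plane(c,[[292,180],[345,180],[343,254.5],[292.5,254.5]],66))
from scipy.spatial.transform import Rotation as Ro
Rt=Ro.from_euler('xyz',[-1.5694,0,-.125]).as_matrix()
for z in (117,74): print(c and Rt.T@(np.array([440.9,-353.,z])-[440.9,-352.9,244.2]))
E
```

```text
grip back edge [[ 455.8 -364.7  117. ]
 [ 457.4 -352.   117. ]]
shoulder front [[ 417.4 -360.7   74. ]
 [ 419.4 -345.2   74. ]]
[[ 403.9 -374.4   66. ]
 [ 409.7 -328.5   66. ]
 [ 478.1 -337.7   66. ]
 [ 472.2 -384.1   66. ]]
[  0.  127.2  -0.3]
[  0.  170.2  -0.3]
```

jog_arm(deltas="0 0.3 -0.02 0; 0 0.6 -0.02 0; 0 0.8 -0.02 0; 0 0.8 -0.02 0")

```text
clock: 4.38
tcp_pos: [439.4, -355.3, 123.2]
orientation: [-1.568, 0.002, -0.125]
contact_force: [-0.0, 0.4, 0.1]
width: 0.995
```

jog_arm(deltas="0 0.12 0 0; 0 0.227 0 0; 0 0.227 0 0; 0 0.227 0 0")

```text
clock: 4.88
tcp_pos: [439.2, -358.4, 90.4]
orientation: [-1.571, -0.0, -0.129]
contact_force: [-0.4, 0.2, -0.6]
width: 0.996
```

jog_arm(deltas="0 0 0 0; 0 0 0 0; 0 0 0 0; 0 0 0 0; 0 0 0 0; 0 0 0 0", claw=1)

```text
clock: 5.62
tcp_pos: [439.1, -358.2, 90.1]
orientation: [-1.571, 0.0, -0.128]
contact_force: [-0.1, -0.4, -0.5]
width: 0.355
```

```bash
python3 - <<'E'
from h import *
from workcell import manip
c=manip.capture('wrist');o=manip.get_obs();print(o['tcp_pos'],o['orientation'],o['contact_force'],o['width'])
pickle.dump(c,open('w3.pkl','wb'));cv2.imwrite('pics/w3.png',c['color'][:,:,::-1])
E
```

```text
[ 439.1153786  -358.17671975   90.08664895] [-1.57078689e+00  2.53002791e-05 -1.28311294e-01] [ 0.22953485 -0.22093786  0.73289877] 0.3099840561114228
```

View pics/w3.png

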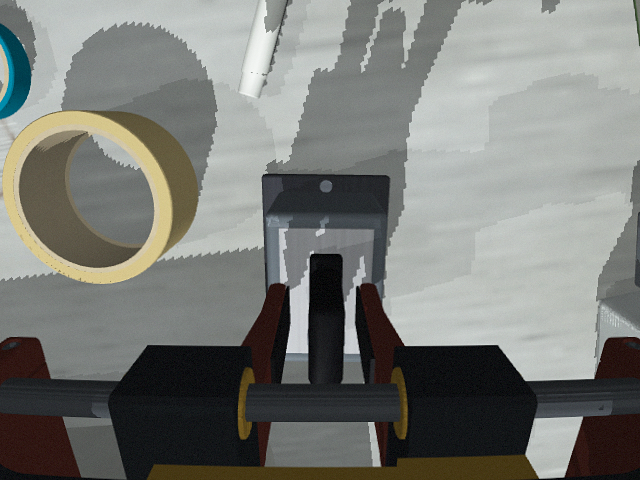

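The key (column 326) sits between the fingers (288 and 358), which are still closing.

jog_arm(deltas="0 0 0 0; 0 0 0 0; 0 0 0 0; 0 0 0 0")

```text
clock: 6.18
tcp_pos: [439.1, -358.1, 90.0]
orientation: [-1.571, 0.0, -0.128]
contact_force: [-0.0, 0.1, -1.2]
width: 0.157
```

jog_arm(deltas="0 -0.05 0 0; 0 -0.2 0 0; 0 -0.4 0 0; 0 -0.6 0 0; 0 -0.8 0 0; 0 -0.8 0 0")

```text
clock: 6.92
tcp_pos: [440.1, -359.3, 212.4]
orientation: [-1.572, -0.004, -0.129]
contact_force: [-0.3, -0.1, -0.8]
width: 0.158
```

```bash
python3 - <<'E'
from h import *
from workcell import manip
c=manip.capture('wrist');o=manip.get_obs();print(o['tcp_pos'],o['orientation'],o['contact_force'],o['width'])
pickle.dump(c,open('w4.pkl','wb'));crop(c,220,170,200,180,4,'w4.png')
c=manip.capture('scene');pickle.dump(c,open('s4.pkl','wb'));crop(c,380,240,120,160,4,'s4.png')
E
```

```text
[ 439.40919241 -358.43293319  210.80794673] [-1.57116322 -0.00193998 -0.12835349] [-0.25455338 -0.72362555 -1.74722676] 0.15729870884190034
```

View pics/w4.png

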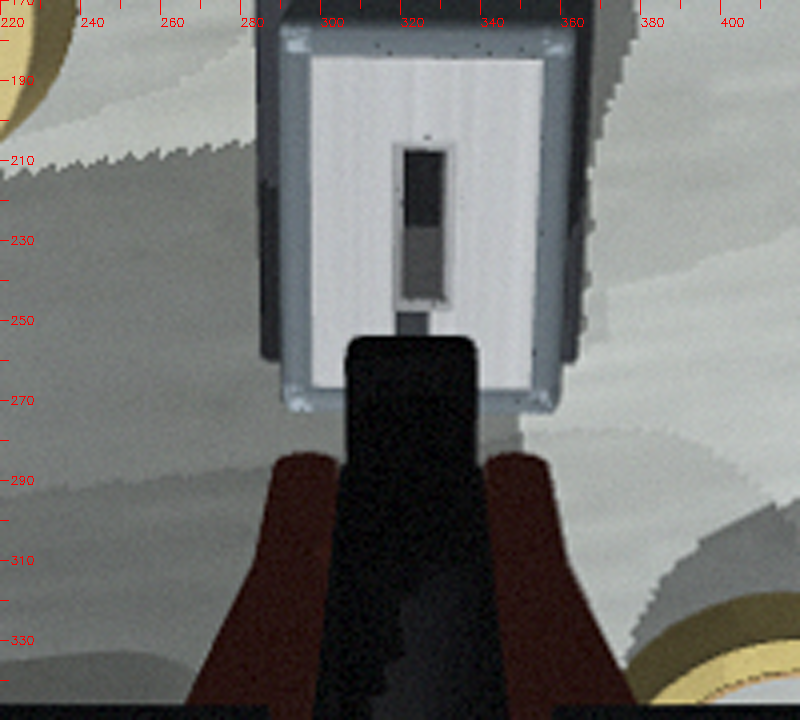

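View pics/s4.png

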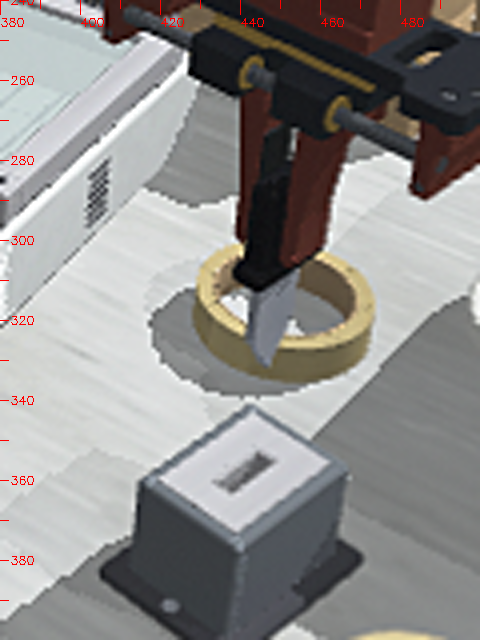

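```bash
python3 - <<'E'
from h import *
np.set_printoptions(precision=2,suppress=True)
c=load('w4')
tcp=np.array([439.41,-358.43]);y=-.1284
M=np.array([[np.cos(y),np.sin(y)],[-np.sin(y),np.cos(y)]])
def rel(uv,z): return (plane(c,uv,z)[:,:2]-tcp)@M.T
print('shoulder bottom front edge',rel([[309,254.2],[336,254.2]],186.8), rel([[306.8,262],[338.8,262]],190))
print('blade', rel([[319,252],[327.3,252]],180))
s=rel([[318,205.7],[333.7,205.7],[332.5,247],[319.2,247]],66);print('stand slot',s,s.mean(0))
w=rel([[298,185],[352.5,185],[350,266.5],[297.5,266.5]],66);print('stand',w.mean(0),w)
E
```

```text
shoulder bottom front edge [[-18.79  -7.07]
 [-18.8    6.39]] [[-15.86  -8.08]
 [-15.88   7.7 ]]
blade [[-17.53  -2.15]
 [-17.53   2.14]]
stand slot [[-16.33  -4.02]
 [-16.34   8.63]
 [ 18.81   7.97]
 [ 18.82  -3.11]] [1.24 2.37]
stand [1.6  1.24] [[-33.08 -19.82]
 [-33.12  23.36]
 [ 36.27  22.97]
 [ 36.32 -21.55]]
```

jog_arm(deltas="-0.02 -0.1 0.2 -0.05; -0.03 -0.15 0.5 -0.12; -0.05 -0.19 0.8 -0.2; -0.05 -0.19 0.93 -0.27; -0.05 -0.19 0.93 -0.274")

```text
clock: 7.65
tcp_pos: [449.4, -217.9, 237.8]
orientation: [-1.57, 0.001, 0.089]
contact_force: [-0.4, -0.2, -0.6]
width: 0.156
```

jog_arm(deltas="0.03 0 0.2 0; 0.07 0 0.4 0; 0.1 0 0.55 0; 0.1 0 0.58 0; 0.1 0 0.58 0; 0.1 0 0.58 0")

```text
clock: 8.4
tcp_pos: [456.7, -132.5, 238.5]
orientation: [-1.571, 0.0, 0.084]
contact_force: [-0.3, 0.2, -0.4]
width: 0.154
```

```bash
python3 - <<'E'
from h import *
from workcell import manip
c=manip.capture('wrist');o=manip.get_obs();print(o['tcp_pos'],o['orientation'],o['contact_force'],o['width'])
pickle.dump(c,open('w5.pkl','wb'));crop(c,260,160,130,130,5,'w5.png')
c=manip.capture('scene');pickle.dump(c,open('s5.pkl','wb'));crop(c,300,200,120,130,5,'s5.png')
E
```

```text
[ 456.72216496 -132.30635406  238.57128893] [-1.57125659e+00  7.83994921e-05  8.45420632e-02] [ 0.91442956 -0.20969575 -1.33152855] 0.15532859556795908
```

View pics/w5.png

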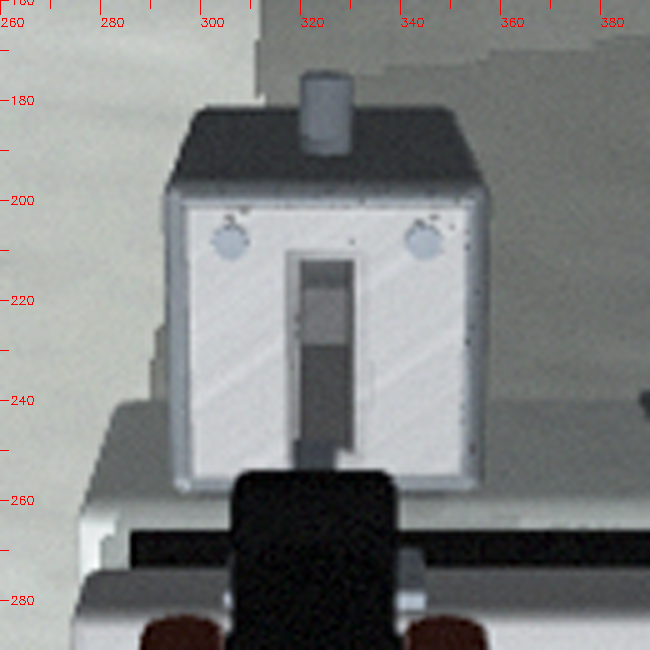

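View pics/s5.png

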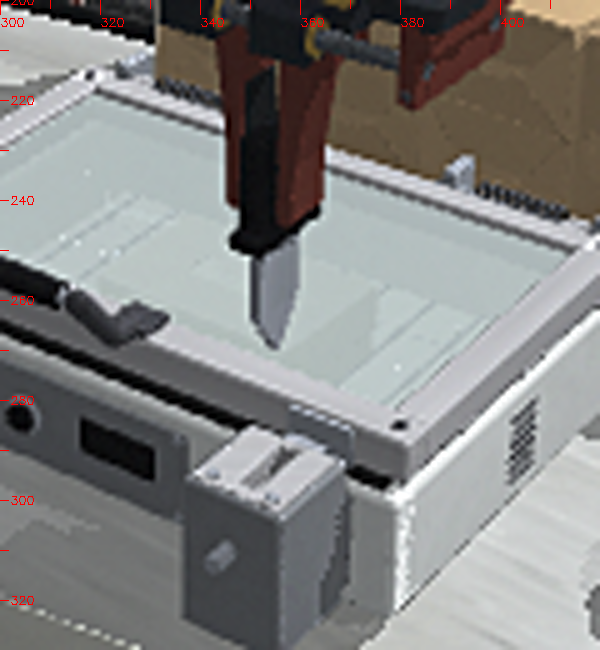

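```bash
python3 - <<'E'
from h import *
np.set_printoptions(precision=2,suppress=True)
c=load('w5')
tcp=np.array([456.72,-132.31]);y=.0845
M=np.array([[np.cos(y),np.sin(y)],[-np.sin(y),np.cos(y)]])
def rel(uv,z): return (plane(c,uv,z)[:,:2]-tcp)@M.T
print('inner front edge (-16)',rel([[320,212],[330.6,212]],96),'outer(-18)',rel([[317.4,210.3],[333,210.3]],98))
print('inner lower', rel([[320,247],[330.6,247]],96))
print('housing face',rel([[297.5,201.5],[353.5,201.5],[352,255.5],[298.5,255.5]],98))
print('shoulder', rel([[309,254.2],[336,254.2]],214.5))
# scene: blade tip and slot
s=load('s5')
print('tip',plane(s,[[354.8,269.5]],238.5-80),'slot',plane(s,[[354.3,293.3]],98))
s4=load('s4');P=plane(s4,[[445.8,331.5]],210.8-80);print('tip4',P,'tcp4 439.41 -358.43')
P=plane(s4,[[[440.3,358.2]][0]],66);print('standslot',P)
E
```

```text
inner front edge (-16) [[-13.46  -1.76]
 [-13.47   6.71]] outer(-18) [[-15.32  -3.8 ]
 [-15.33   8.56]]
inner lower [[16.05 -1.79]
 [16.04  6.93]]
housing face [[-22.41 -19.45]
 [-22.44  24.64]
 [ 22.74  24.55]
 [ 22.77 -19.48]]
shoulder [[-20.21  -6.51]
 [-20.22   6.84]]
tip [[ 460.12 -132.71  158.5 ]] slot [[ 459.64 -133.01   98.  ]]
tip4 [[ 440.99 -359.69  130.8 ]] tcp4 439.41 -358.43
standslot [[ 438.87 -357.23   66.  ]]
```

jog_arm(deltas="0 0.1 0.012 0; 0 0.2 0.012 0; 0 0.3 0.012 0; 0 0.35 0.012 0; 0 0.35 0.012 0")

```text
clock: 9.12
tcp_pos: [456.4, -129.1, 185.4]
orientation: [-1.571, 0.002, 0.087]
contact_force: [-0.3, 0.8, -1.2]
width: 0.157
```

```bash
python3 - <<'E'
from h import *
from workcell import manip
c=manip.capture('wrist');o=manip.get_obs();print(o['tcp_pos'],o['orientation'],o['contact_force'],o['width'])
pickle.dump(c,open('w6.pkl','wb'));crop(c,260,160,130,130,5,'w6.png')
c=manip.capture('scene');pickle.dump(c,open('s6.pkl','wb'));crop(c,310,230,90,90,7,'s6.png')
E
```

```text
[ 456.74764085 -129.23925567  185.93360311] [-1.57098009e+00  4.72239621e-04  8.66209609e-02] [-0.15696509  0.65865271 -0.1884244 ] 0.1597264682661799
```

View pics/w6.png

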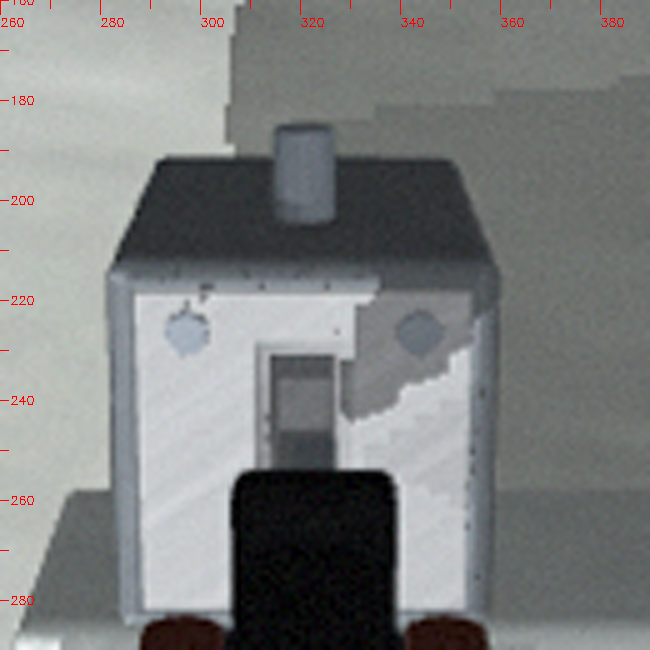

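View pics/s6.png

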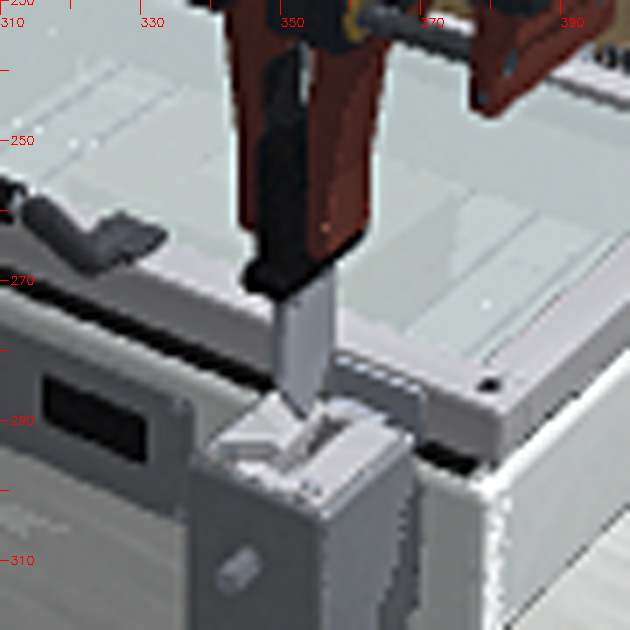

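```bash
python3 - <<'E'
from h import *
np.set_printoptions(precision=2,suppress=True)
c=load('w6')
tcp=np.array([456.75,-129.24]);y=.0866
M=np.array([[np.cos(y),np.sin(y)],[-np.sin(y),np.cos(y)]])
def rel(uv,z): return (plane(c,uv,z)[:,:2]-tcp)@M.T
print('inner front edge (-16)',rel([[314.2,231],[327,231]],96),'outer(-18)',rel([[311.3,228.5],[329.5,228.5]],98))
print('housing face',rel([[287,218.5],[354.3,218.5],[353,282],[288.5,282]],98))
print('shoulder', rel([[308.5,254.2],[337,254.2]],162), c['xyz'])
for n,t,yy in (('w5',[456.72,-132.31],.0845),('w6',[456.75,-129.24],.0866)):
    d=load(n)['xyz'][:2]-t; print(d@np.array([-np.sin(yy),np.cos(yy)]),load(n)['rotation'])
E
```

```text
inner front edge (-16) [[-13.58  -4.96]
 [-13.58   3.56]] outer(-18) [[-15.87  -6.81]
 [-15.88   5.17]]
housing face [[-22.64 -22.63]
 [-22.67  21.32]
 [ 22.41  21.63]
 [ 22.45 -22.84]]
shoulder [[-20.8   -6.41]
 [-20.81   7.63]] [ 373.52 -136.22  337.41]
0.006979840105812962 [-0.31 -0.    1.66]
0.2411953168985859 [-0.31 -0.    1.66]
```

jog_arm(deltas="0 0.02 -0.007 0; 0 0.05 -0.007 0; 0 0.09 -0.007 0; 0 0.13 -0.007 0; 0 0.16 -0.007 0")

```text
clock: 9.85
tcp_pos: [456.7, -130.1, 161.6]
orientation: [-1.571, 0.001, 0.087]
contact_force: [-0.5, -0.1, -1.1]
width: 0.158
```

jog_arm(deltas="0 0.04 0 0; 0 0.08 0 0; 0 0.12 0 0; 0 0.16 0 0; 0 0.2 0 0; 0 0.22 0 0")

```text
clock: 10.6
tcp_pos: [457.8, -130.2, 129.2]
orientation: [-1.571, -0.002, 0.087]
contact_force: [3.9, -0.5, 2.4]
width: 0.156
```

jog_arm(deltas="0 0.02 0 0; 0 0.04 0 0; 0 0.055 0 0; 0 0.055 0 0")

```text
clock: 11.1
tcp_pos: [457.1, -130.1, 121.9]
orientation: [-1.569, -0.0, 0.087]
contact_force: [-1.0, 1.7, 16.9]
width: 0.157
```

```bash
python3 - <<'E'
from h import *
from workcell import manip
c=manip.capture('wrist');o=manip.get_obs();print(o['tcp_pos'],o['orientation'],o['contact_force'],o['width'])
pickle.dump(c,open('w7.pkl','wb'));crop(c,260,160,130,130,5,'w7.png')
c=manip.capture('scene');pickle.dump(c,open('s7.pkl','wb'));crop(c,310,230,90,90,7,'s7.png')
E
```

```text
[ 457.06312725 -130.12022907  121.90763986] [-1.56956732e+00 -4.00847254e-04  8.66023048e-02] [-0.94059543  1.59771462 16.87279359] 0.1562369416894226
```

View pics/s7.png

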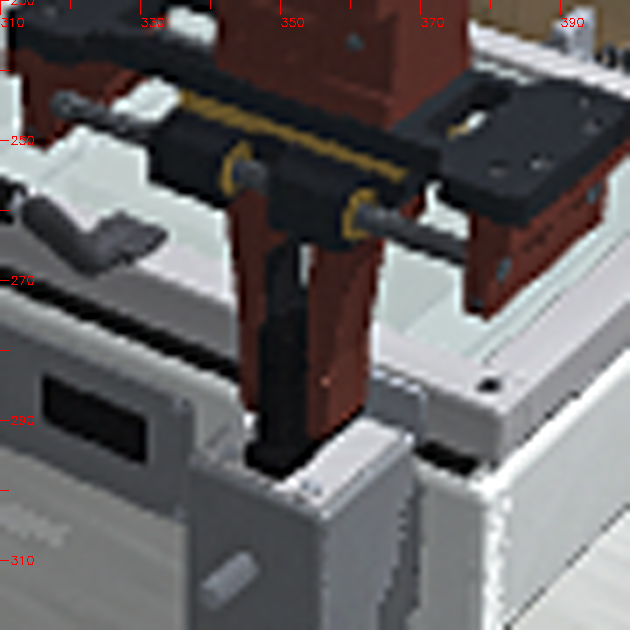

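View pics/w7.png

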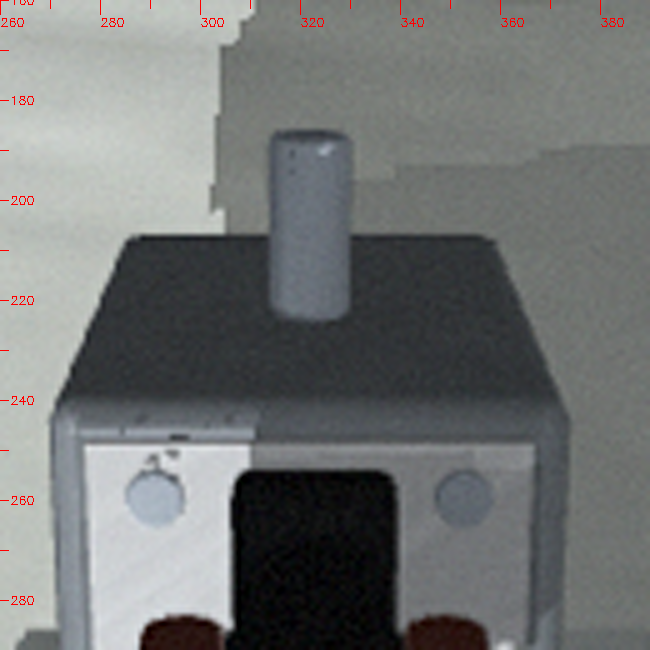

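The pin at (321,205) is out and the shoulder rests on the housing under 17 N. I'll press a little more and then release.

jog_arm(deltas="0 0.008 0 0; 0 0.008 0 0; 0 0.008 0 0")

```text
clock: 11.58
tcp_pos: [457.2, -130.1, 121.8]
orientation: [-1.568, -0.001, 0.086]
contact_force: [-6.2, 2.9, 32.5]
width: 0.153
```

jog_arm(deltas="0 -0.008 0 0; 0 -0.012 0 0; 0 -0.012 0 0; 0 -0.012 0 0")

```text
clock: 12.08
tcp_pos: [457.1, -130.1, 121.9]
orientation: [-1.57, -0.0, 0.087]
contact_force: [1.8, 0.8, 8.9]
width: 0.156
```

jog_arm(deltas="0 0 0 0; 0 0 0 0; 0 0 0 0; 0 0 0 0; 0 0 0 0; 0 0 0 0", claw=-0.4)

```text
clock: 12.82
tcp_pos: [456.8, -130.1, 121.4]
orientation: [-1.571, 0.0, 0.087]
contact_force: [0.8, 0.0, -0.6]
width: 0.699
```

jog_arm(deltas="0 -0.1 0 0; 0 -0.3 0 0; 0 -0.6 0 0; 0 -0.9 0 0; 0 -0.9 0 0")

```text
clock: 13.45
tcp_pos: [459.0, -130.9, 260.3]
orientation: [-1.571, -0.008, 0.086]
contact_force: [0.0, -0.3, 0.2]
width: 0.702
```

```bash
python3 - <<'E'
from h import *
from workcell import manip
c=manip.capture('wrist');o=manip.get_obs();print(o['tcp_pos'],o['orientation'],o['contact_force'],o['width'],o['joint_positions'])
pickle.dump(c,open('w8.pkl','wb'));cv2.imwrite('pics/w8.png',c['color'][:,:,::-1])
E
```

```text
[ 457.73142593 -130.30799867  258.27709695] [-1.57034969 -0.00412937  0.08685999] [-0.26664861 -0.14121383 -1.12646691] 0.7006923376378188 [-0.4564319   0.11907967  0.66666771  2.02230541 -0.08803908  1.02342678
  1.9100633 ]
```

View pics/w8.png

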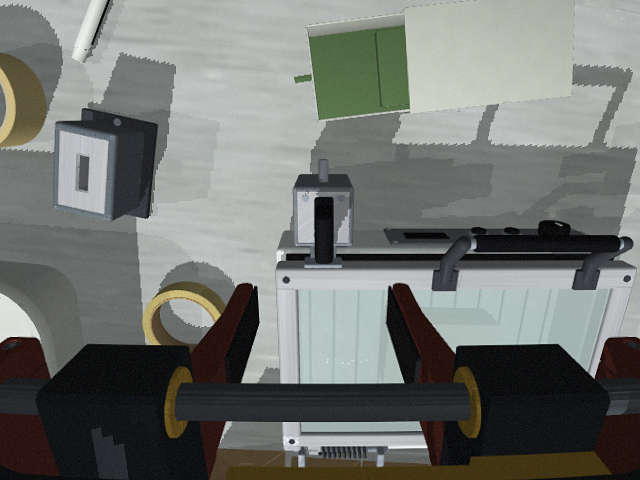

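jog_arm(deltas="0 0 0.15 0.2; 0 0 0.3 0.4; 0 0 0.45 0.6; 0 0 0.6 0.8; 0 0 0.67 1; 0 0 0.67 1", claw=-0.4)

```text
clock: 14.25
tcp_pos: [447.3, -29.4, 255.5]
orientation: [-1.573, 0.001, -0.696]
contact_force: [-0.6, -0.4, 0.8]
width: 0.699
```

jog_arm(deltas="-0.05 0 0.1 0.2; -0.1 0 0.2 0.4; -0.2 0 0.3 0.6; -0.29 0 0.4 0.8; -0.29 0 0.4 1; -0.29 0 0.4 1")

```text
clock: 15.0
tcp_pos: [453.2, 43.2, 256.0]
orientation: [-1.572, -0.001, -1.48]
contact_force: [-0.6, 0.2, -0.4]
width: 0.698
```

```bash
python3 - <<'E'
from h import *
from workcell import manip
c=manip.capture('wrist');o=manip.get_obs();print(o['tcp_pos'],o['orientation'],o['contact_force'],o['width'],o['joint_positions'])
pickle.dump(c,open('w9.pkl','wb'));cv2.imwrite('pics/w9.png',c['color'][:,:,::-1])
E
```

```text
[453.17649961  43.14106294 256.04391385] [-1.57168270e+00 -4.95929787e-04 -1.47950247e+00] [0.69944586 0.05207933 0.7918605 ] 0.6986331111475718 [-0.80957936  0.07633815  0.61980229  2.06170825 -0.05156073  1.01923094
 -0.07278443]
```

View pics/w9.png

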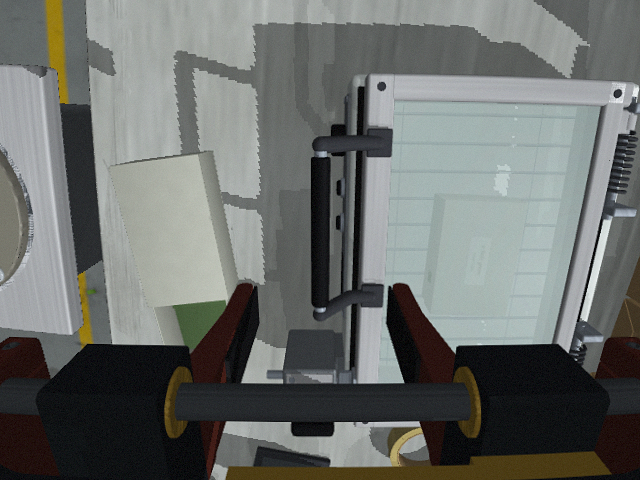

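```bash
python3 - <<'E'
from h import *
np.set_printoptions(precision=2,suppress=True)
c=load('w9')
crop(c,290,120,110,210,3,'w9c.png')
P=plane(c,[[320.3,156],[320,307]],136);print(P,P.mean(0),np.degrees(np.arctan2(*(P[0]-P[1])[1::-1])))
H=plane(c,[[381.5,86],[617.5,93.5]],101);print(H,np.degrees(np.arctan2(*(H[1]-H[0])[1::-1])))
E
```

```text
[[446.62 102.8  136.  ]
 [457.   -15.37 136.  ]] [451.81  43.71 136.  ] 95.02104014756394
[[488.36 156.51 101.  ]
 [676.51 172.53 101.  ]] 4.866988513673268
```

View pics/w9c.png

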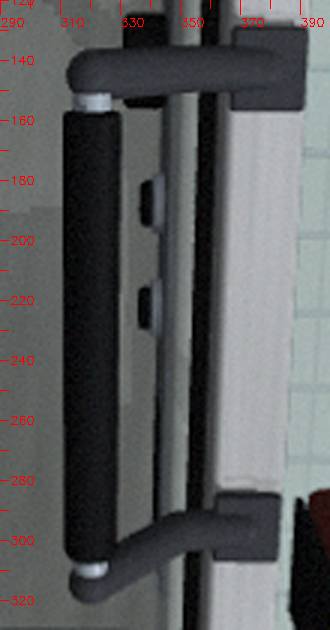

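jog_arm(deltas="0 0.2 -0.009 0; 0 0.4 -0.009 0; 0 0.6 -0.009 0; 0 0.75 -0.009 0; 0 0.84 -0.009 0; 0 0.84 -0.009 0; 0 0.84 -0.009 0")

```text
clock: 15.92
tcp_pos: [452.7, 43.7, 131.1]
orientation: [-1.57, 0.0, -1.483]
contact_force: [-0.2, -0.3, -0.0]
width: 0.699
```

jog_arm(deltas="0 0 0 0; 0 0 0 0; 0 0 0 0; 0 0 0 0; 0 0 0 0; 0 0 0 0; 0 0 0 0; 0 0 0 0", claw=1)

```text
clock: 16.92
tcp_pos: [451.2, 43.7, 130.2]
orientation: [-1.573, 0.0, -1.484]
contact_force: [-3.5, -0.2, 1.3]
width: 0.152
```

```bash
python3 - <<'E'
from h import *
from workcell import manip
o=manip.get_obs();print(o['tcp_pos'],o['orientation'],o['contact_force'],o['width'])
c=manip.capture('scene');crop(c,230,180,200,160,4,'s10.png')
E
```

```text
[451.24009246  43.70081817 130.19589588] [-1.57250458e+00  5.91960180e-05 -1.48397092e+00] [-3.53464517 -0.23952189  1.34322528] 0.1524653212787242
```

View pics/s10.png

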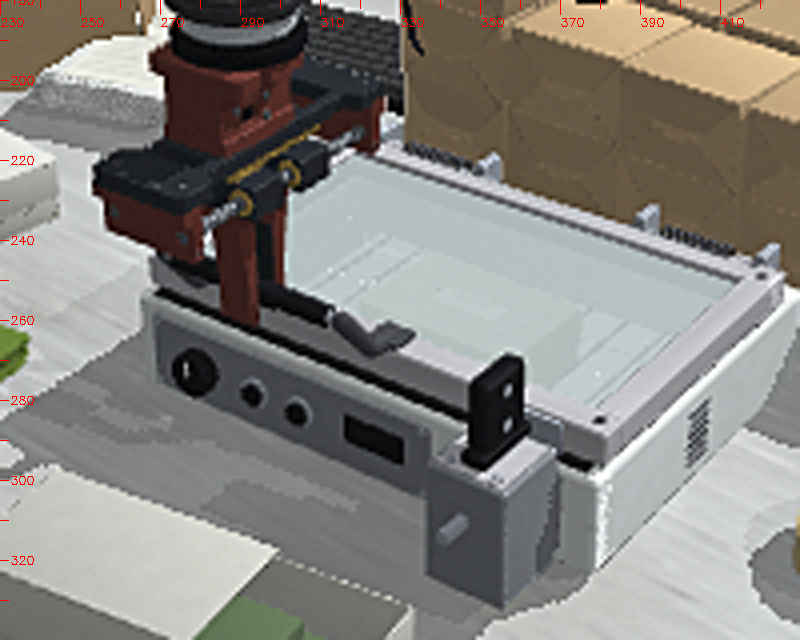

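```bash
python3 - <<'E'
import numpy as np
def p(a): a=np.radians(a); return np.array([-(255*np.sin(a)+46*(np.cos(a)-1)),255*(1-np.cos(a))+46*np.sin(a)])/150
for a0,l in [(0,range(2,21,2)),(20,range(22,41,2)),(40,range(41,51)),(50,[51,52,53,54,55,55]),(55,range(54,44,-1))]:
    print(a0,'; '.join('0 %.3f %.3f 0'%tuple(p(a)-p(a0)) for a in l))
for a in (0,20,40,50,55,45): print(a,p(a)*150)
E
```

```text
0 0 -0.059 0.012 0; 0 -0.118 0.026 0; 0 -0.176 0.041 0; 0 -0.234 0.059 0; 0 -0.291 0.079 0; 0 -0.347 0.101 0; 0 -0.402 0.125 0; 0 -0.457 0.150 0; 0 -0.510 0.178 0; 0 -0.563 0.207 0
20 0 -0.052 0.031 0; 0 -0.102 0.064 0; 0 -0.151 0.099 0; 0 -0.199 0.136 0; 0 -0.246 0.174 0; 0 -0.291 0.213 0; 0 -0.335 0.255 0; 0 -0.378 0.298 0; 0 -0.419 0.342 0; 0 -0.458 0.387 0
40 0 -0.019 0.023 0; 0 -0.038 0.047 0; 0 -0.056 0.071 0; 0 -0.074 0.095 0; 0 -0.091 0.120 0; 0 -0.108 0.145 0; 0 -0.125 0.170 0; 0 -0.141 0.196 0; 0 -0.157 0.221 0; 0 -0.172 0.247 0
50 0 -0.015 0.026 0; 0 -0.029 0.053 0; 0 -0.043 0.080 0; 0 -0.056 0.107 0; 0 -0.069 0.134 0; 0 -0.069 0.134 0
55 0 0.013 -0.027 0; 0 0.026 -0.054 0; 0 0.040 -0.081 0; 0 0.054 -0.108 0; 0 0.069 -0.134 0; 0 0.084 -0.160 0; 0 0.100 -0.186 0; 0 0.116 -0.211 0; 0 0.133 -0.236 0; 0 0.150 -0.261 0
0 [-0.  0.]
20 [-84.4409971   31.11130829]
40 [-153.14888485   89.22689705]
50 [-178.90956304  126.32720391]
55 [-189.26828737  146.41900277]
45 [-166.83914114  107.21468273]
```

jog_arm(deltas="0 -0.06 0.01 0; 0 -0.12 0.025 0; 0 -0.175 0.04 0; 0 -0.235 0.06 0; 0 -0.29 0.08 0; 0 -0.345 0.1 0; 0 -0.4 0.125 0; 0 -0.455 0.15 0; 0 -0.51 0.18 0; 0 -0.563 0.207 0")

```text
clock: 18.23
tcp_pos: [482.7, 46.4, 215.6]
orientation: [-1.572, 0.0, -1.484]
contact_force: [-4.4, 0.2, 0.6]
width: 0.15
```

```bash
python3 - <<'E'
from h import *
from workcell import manip
o=manip.get_obs();print(o['tcp_pos'],o['contact_force'],o['width'])
c=manip.capture('scene');crop(c,230,140,200,160,4,'s11.png')
E
```

```text
[482.73133082  46.38803808 215.64013743] [-4.36617265  0.18799204  0.61159267] 0.14987623600315406
```

View pics/s11.png

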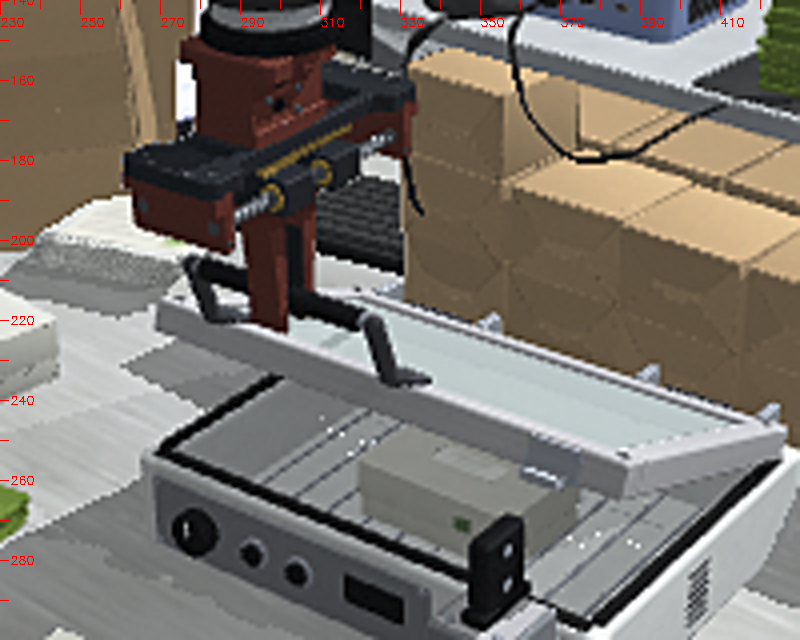

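The hood is lifting (bar in the fingers at about (300,215)) and the key stayed in the catch at (355,275).

jog_arm(deltas="0 -0.052 0.031 0; 0 -0.102 0.064 0; 0 -0.15 0.1 0; 0 -0.2 0.136 0; 0 -0.246 0.174 0; 0 -0.29 0.213 0; 0 -0.335 0.255 0; 0 -0.378 0.298 0; 0 -0.42 0.342 0; 0 -0.458 0.387 0")

```text
clock: 19.52
tcp_pos: [541.5, 51.5, 284.7]
orientation: [-1.57, 0.0, -1.484]
contact_force: [-5.1, -0.2, 3.7]
width: 0.148
```

jog_arm(deltas="0 -0.019 0.023 0; 0 -0.038 0.047 0; 0 -0.056 0.071 0; 0 -0.074 0.095 0; 0 -0.091 0.12 0; 0 -0.108 0.145 0; 0 -0.125 0.17 0; 0 -0.141 0.196 0; 0 -0.157 0.221 0; 0 -0.172 0.247 0")

```text
clock: 20.78
tcp_pos: [578.6, 54.6, 310.1]
orientation: [-1.569, -0.0, -1.484]
contact_force: [-3.4, 0.0, 5.4]
width: 0.152
```

jog_arm(deltas="0 -0.015 0.026 0; 0 -0.029 0.053 0; 0 -0.043 0.08 0; 0 -0.056 0.107 0; 0 -0.069 0.134 0; 0 -0.069 0.134 0; 0 -0.069 0.134 0; 0 -0.069 0.134 0")

```text
clock: 21.78
tcp_pos: [598.7, 56.4, 320.4]
orientation: [-1.569, -0.0, -1.484]
contact_force: [-2.2, 0.1, 5.8]
width: 0.152
```

```bash
python3 - <<'E'
from h import *
from workcell import manip
o=manip.get_obs();print(o['tcp_pos'],o['contact_force'],o['width'])
c=manip.capture('scene');pickle.dump(c,open('s12.pkl','wb'));crop(c,230,110,200,190,4,'s12.png')
E
```

```text
[598.72188951  56.38669015 320.36538049] [-2.20526512  0.09109158  5.78895286] 0.15200398741691054
```

View pics/s12.png

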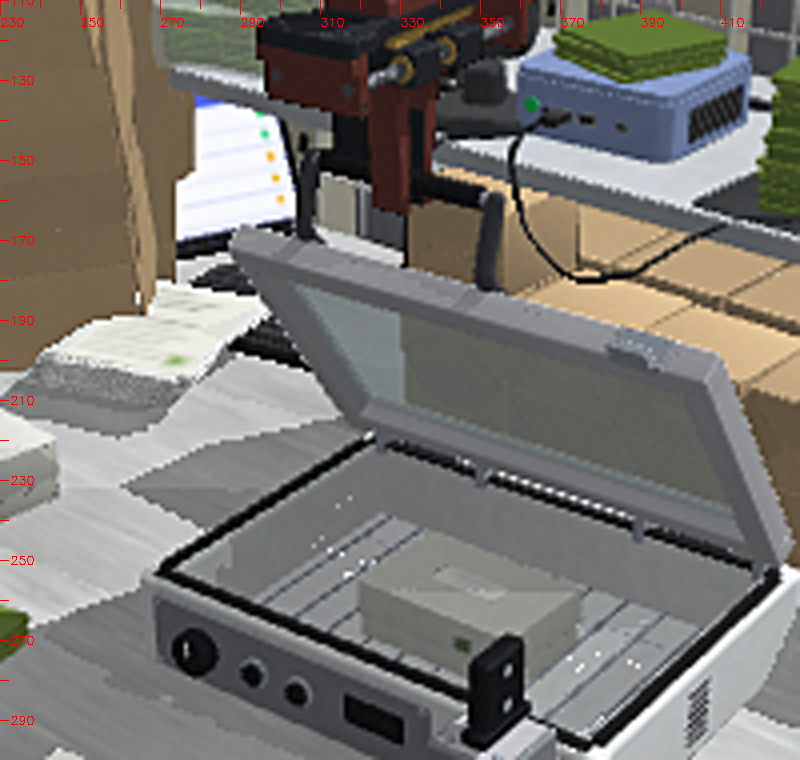

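```bash
python3 - <<'E'
from h import *
s=load('s12');y=.0873;ex=np.array([np.cos(y),np.sin(y),0]);ey=np.array([-np.sin(y),np.cos(y),0])
for a in (48,50,52,54,55,56,58,60):
    r=np.radians(a);dx=255*(1-np.cos(r))+46*np.sin(r);dz=255*np.sin(r)+46*(np.cos(r)-1)
    b=np.array([451.8,43.7,136+dz])+ex*dx
    print(a,proj(s,[b-58*ey,b+58*ey]).round(1).tolist())
E
python3 - <<'E'
import sys;sys.path.insert(0,'.')
from h import *
import os;os.chdir('.')
crop(load('s12'),290,130,80,60,9,'s12b.png')
E
```

```text
48 [[343.0, 170.4], [302.6, 160.0]]
50 [[345.0, 167.4], [304.6, 157.2]]
52 [[347.0, 164.5], [306.7, 154.5]]
54 [[349.1, 161.8], [308.7, 151.9]]
55 [[350.1, 160.4], [309.8, 150.6]]
56 [[351.1, 159.1], [310.8, 149.4]]
58 [[353.2, 156.6], [312.9, 147.0]]
60 [[355.3, 154.2], [315.0, 144.7]]
```

View pics/s12b.png

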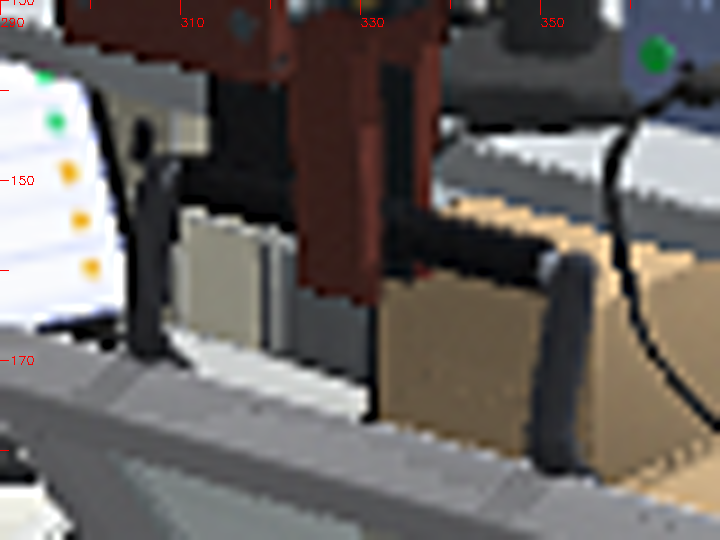

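The sleeve's right end is at about (350,159.5), which matches roughly 55.5° open. Now I'll ease it back to 45°.

jog_arm(deltas="0 0.013 -0.027 0; 0 0.026 -0.054 0; 0 0.04 -0.081 0; 0 0.054 -0.108 0; 0 0.069 -0.134 0; 0 0.084 -0.16 0; 0 0.1 -0.186 0; 0 0.116 -0.211 0; 0 0.133 -0.236 0; 0 0.15 -0.261 0")

```text
clock: 23.08
tcp_pos: [558.6, 52.9, 297.6]
orientation: [-1.571, 0.0, -1.484]
contact_force: [-4.7, -0.2, 7.8]
width: 0.154
```

jog_arm(deltas="0 0 0 0; 0 0 0 0; 0 0 0 0; 0 0 0 0; 0 0 0 0; 0 0 0 0; 0 0 0 0; 0 0 0 0")

```text
clock: 24.08
tcp_pos: [558.6, 52.9, 297.6]
orientation: [-1.572, 0.0, -1.484]
contact_force: [-5.7, -0.9, 7.3]
width: 0.153
```

```bash
python3 - <<'E'
from h import *
from workcell import manip
o=manip.get_obs();print(o['tcp_pos'],o['contact_force'],o['width'],abs(o['qvel']).max())
c=manip.capture('scene');pickle.dump(c,open('s13.pkl','wb'));crop(c,230,130,200,190,4,'s13.png')
E
```

```text
[558.61356385  52.92229359 297.557371  ] [-5.68890524 -0.89061085  7.25711583] 0.15325397842444197 0.0014212877370768848
```

View pics/s13.png

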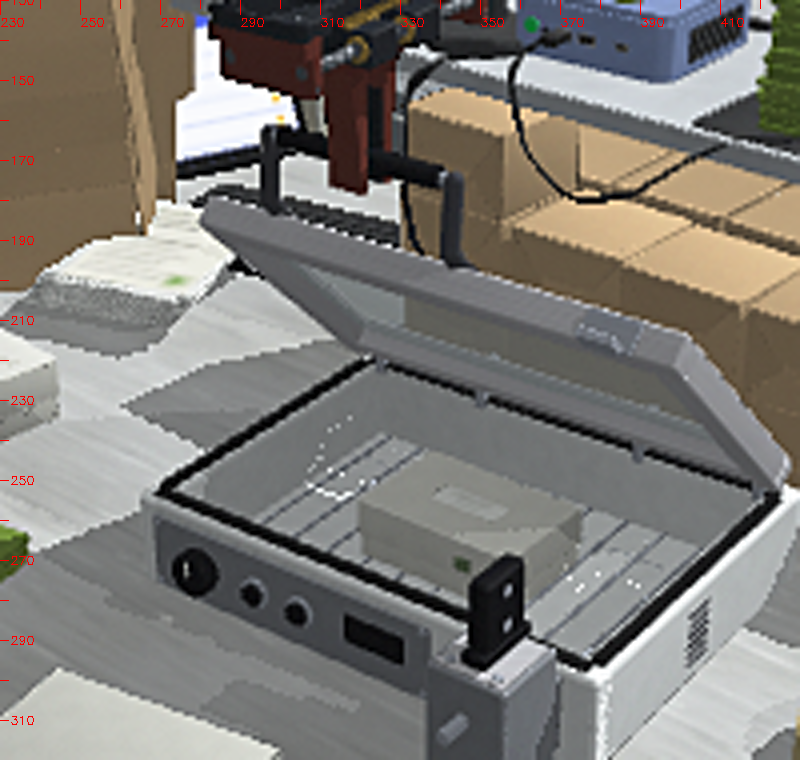

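The bar's end, at about (340,174.5), fits roughly 45°. The hood is still, the fingers hold the bar, and the key is seated with the pin out at (342,312). Handing in.

```bash
python3 - <<'E'
from workcell import manip
manip.close_job();o=manip.get_obs();print(o['clock'],o['tcp_pos'],o['contact_force'],o['width'])
E
```

```text
the job is handed in; nothing more can be done
the job is handed in; nothing more can be done
```

I handed the job in at about 24 s, with the hood held still by its handle at about 45°.

- **Key:** I pushed it into the catch until its shoulder rested on the housing, pressing with up to 32 N at the end. The pin came out, and in the last picture the key was still seated with the pin out.
- **Hood:** I lifted it by the handle to about 55.5° and held it there for about half a second. I then eased it back. The final angle comes from the arm's position (45.3°) and agrees with where the bar sits in the camera view.
- **Last readings before hand-in:**
  - The joints were nearly still, at 0.0014 rad/s or less.
  - The fingers were shut to about 13.5 mm on the 14 mm bar.
  - The wrist sensor read about 9 N. That is more than the roughly 1 N the hood needs near balance, so the arm is probably pressing slightly against the hood's swing.

While I was lining up the key, the scene and wrist cameras disagreed by about 1.5 mm on the slot position. I followed the wrist camera, and the key went in without snagging. The gift box, tape roll and coasters were never near the arm's low moves, but I did not re-measure their positions. The hand-in gave no verdict.

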